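# Release the pawl and back off the take-up spool of a label rewinder

## Robot

A 7-joint arm with a two-finger parallel gripper is mounted at the origin on the work surface; the furniture and walls round the work are solid. World frame = base frame: x ahead of the robot, y to its left, z up, the work surface at z = 0. Lengths are in m, angles in rad, forces in N, time in s.
With the tool pointing down it reaches from about 0.425 to 0.95 m from the base axis. Payload 4.7 kg.
Tool frame: the origin (TCP) lies at the very end of the fingers, on their centre line; the grasp point (between the pads) lies 19 mm behind it; x points along the fingers, y is the direction in which the jaws open and shut, and the axes are right-handed (so a half turn about x gives the same grasp; the last joint's range is limited). The gripper opens to 85 mm and grips with 20 to 120 N. Pads are 22 mm wide; open, the fingers measure 114 mm over their backs; the gripper's body (76 mm by 85 mm) begins 54 mm behind the grasp point. The pads swing forward as they close: fully open they stand 13 mm farther back than shut.
Start: joints at [-1.291, 0.469, -0.049, 1.532, 0.024, 1.141, -0.082], TCP at [0.205, 0.643, 0.231] pointing down, gripper open.
Joint ranges: [-2.59, 2.59], [-0.33, 1.99], [-1.39, 1.29], [0.1, 2.45], [-1.04, 4.18], [0.21, 1.99], [-2.66, 2.66]. Speed limits (rad/s): [2.57, 2.57, 3.14, 3.14, 3.14, 3.14, 3.14].

## Interface

Orientations are given as a unit quaternion [x, y, z, w].
In Python, from plant import manip, fingers, solver, monitor, optics, ticket gives the robot as it stands. Calls block until the motion is done:
- manip.reach(position, orientation): joint-space move of the TCP to a pose.
- manip.movel(position, frame=None, v=0.15, until_force=None): straight line of the TCP; frame=None keeps the orientation; v is the mean speed in m/s. With until_force (N) it stops when the force on the tool has changed by that much, and returns True; else False.
- manip.goto_joints(angles): joint-space move.
- fingers.ungrasp() and fingers.close(force=None): open the fingers fully, or close them until they stop; force is the grip in N (None keeps the last).
- manip.pause(seconds).
- solver.solve_ik(position, orientation): joint angles nearest the present ones, or None.
- monitor.observe(): the state.
- optics.camera(name): name is "scene" or "top" or "wrist"; returns (picture, depth): 420x560x3 uint8, blue, green, red; 420x560 float32, m along the optical axis (not along the pixel's ray), 0 where there is no reading.
- optics.camera_model(name): a dict with "K" (3x3 intrinsics, pixels), "R" (3x3) and "t" (3): a world point X has camera coordinates R X + t. Camera axes: x right, y down, z forward; pixel columns grow to the right and rows downward; lengths in m; the calibration is good to about 2 mm. A picture is of the moment at which its call begins: read the wrist's pose just before it. camera_model takes no time and is no camera call; for the wrist camera it gives the pose at the moment of the call.
A pose or a line that the arm cannot do raises manip.Unreachable and nothing moves.
- ticket.job_done(): hands the job in, once; it reports no verdict.
Trained networks look in the newest picture that a camera, given by its name, has taken for a name from the list of things; names that differ only in an ending like _2 or _b are one class to them, and where a whole thing is asked for, a point or a joint stands for the part that bears it (a point fixed in the world has none). Each returns a list of dicts, best first, with "confidence" (0 to 1); they miss things now and then, are a little off and sometimes report something else, mostly with a low value. They report only what shows in the picture. A call takes as long as a camera call.
- optics.silhouettes(camera, label): "mask" (420x560 bool, what is visible of it) and "position" ([column, row] in pixels, amid what is visible of it).
The state is a dict: "t": time; "joint_pos": joint angles; "joint_vel": joint speeds; "effort": joint torques, N m; "eef_pos": TCP position; "tool_rot": TCP orientation; "force": force on the tool from outside, world axes, zero at the start; "ft_torque": the same for the moment, N m; "opening": opening from 0.0 (shut) to 1.0 (fully open).
Only numpy, scipy, OpenCV 4.12 (cv2) and the standard library are available. Lean on these libraries where they do the work, as an engineer would, in place of code of your own. Each camera call takes 0.05 s, during which the arm holds its last target.

## Task

The take-up spool of the label rewinder on the desk is wound on and its holding pawl stops it from turning back. Push or pull the pawl's red handle right over, away from the spool, until the pawl stays folded back clear of the ratchet wheel; then turn the spool backwards (counter-clockwise seen from above) by its blue crank knob until the crank arm points at the white arrow on the base plate, ready for a new strip, and let go. Leave the pawl folded back, and leave the brass seal stamp standing where it is.

Things in the scene. Friction and masses are not known exactly. Their poses are not given: they have to be found in the camera images.
- rewinder: Desk rewinder, fixed: grey base plate 220 x 150 mm (x -100 to 120, y -75 to 75), top at z 12 mm; brass ratchet wheel, radius 60, z 15 to 30; white core and black flange, radius 34, top at z 55; aluminium crank arm on top. Origin on the spool's vertical axis at desk height, z up. The white arrow on the plate, at x -97 to -65, y 0, points along +x at the axis.
- pawl (a joint): Dark steel pawl on a pivot along the rewinder's y at (62,-52,52) mm, rad. 0 to 0.12: nose (at x 0, y -52) down in the teeth, so the wheel turns only forwards; handle up. Grows as the handle swings over to +x and lifts the nose. Weighs 60 g, swings freely: let go below 1.2 it falls back, past 1.45 it falls on to its stop at 2.1 and stays, handle level to +x, arm upright to z 120 mm.
- pawl_tip (a point): Centre of the red tip (12 mm thick) of the pawl's upright handle; at pawl 0 it is at (44,-52,97) mm of the rewinder's frame, top end at z 103. The handle is 8 mm wide and runs straight down from here to the pivot. The pivot's two steel cheeks are 21 mm wide over all, top at z 59 mm.
- spool (a joint): Angle (rad) by which the spool is wound on, clockwise seen from above; 0 = the crank arm points at the white arrow, to the rewinder's -x. Starts at 1.0 to 1.7; falls as it is turned backwards (counter-clockwise). Friction under 1 N at the knob; it stays where left. End stops at -0.7 and 2.6.
- crank_knob (a point): Centre of the upright round blue knob on the crank arm: 16 mm in diameter, z 61 to 100 mm, this point at z 81; the arm's top below it is at z 61. The knob does not spin on the arm. At spool angle q its axis is at x = -45 cos q, y = 45 sin q mm of the rewinder's frame.
- wax_seal: Bystander: brass seal stamp, 28 mm in diameter, 70 mm tall, standing loose on the desk about 160 mm from the spool's axis on the rewinder's +y side. Origin at the centre of its foot, z up. Leave it alone.

How it is judged:
On the way:
1. the pawl is folded back clear of the wheel while the spool is still wound on (value of joint pawl above 1.7 rad and value of joint spool above 0.7 rad), for 0.2 s.
At the end, for the whole second after the job is handed in: The pawl lies folded back (beyond 1.7 rad), the crank arm points at the white arrow within 0.2 rad (11 degrees) and is at rest, and the seal stamp still stands upright within 30 mm of where it was (value of joint pawl above 1.7 rad and value of joint spool between -0.2 and 0.2 rad and velocity of joint spool between -0.05 and 0.05 rad/s and distance of wax_seal from where it was at the start of the episode below 0.03 m and angle between wax_seal's own z axis and vertical below 0.3 rad); the robot touches nothing.
It fails at once if the seal stamp is knocked over or shoved more than 30 mm (distance of wax_seal from where it was at the start of the episode above 0.03 m or angle between wax_seal's own z axis and vertical above 0.3 rad).
It also fails if it takes over 42 s, if anything falls off the work surface, if the arm or the gripper's body presses on something with over 40 N, if the wrist force passes 120 N, or if a joint passes its speed limit or range.

## Working session

There is one attempt and no reset: what is moved stays moved. The work goes in short steps, each a Python script; the robot and the scene stay as the last script left them, time stands still between calls to the robot, and variables do not carry over. Pictures are saved under pics/ and viewed, and the job is handed in when it is done.

```bash
ls; mkdir -p pics
python3 - <<'E'
from plant import manip, fingers, solver, monitor, optics, ticket
import cv2,numpy as np
s=monitor.observe();print({k:np.round(v,3) for k,v in s.items()})
for n in("scene","top"):
    p,d=optics.camera(n);cv2.imwrite(f"pics/{n}0.png",p);np.save(f"pics/{n}0.npy",d)
    m=optics.camera_model(n);np.savez(f"pics/{n}_m.npz",**m);print(n,m)
    for l in("rewinder","pawl","pawl_tip","crank_knob","wax_seal"):
        for r in optics.silhouettes(n,l)[:2]:
            print(n,l,round(r["confidence"],2),r["position"],r["mask"].sum());
print(monitor.observe()["t"])
E
```

```text
pics
{'t': np.float64(0.0), 'joint_pos': array([-1.291,  0.469, -0.049,  1.534,  0.024,  1.141, -0.082]), 'joint_vel': array([ 0.   , -0.002, -0.002, -0.   , -0.   , -0.001, -0.002]), 'effort': array([ 0.0000e+00, -5.1030e+01, -4.6000e-02, -2.3771e+01,  1.1000e-02,
        8.0000e-03,  0.0000e+00]), 'eef_pos': array([0.205, 0.643, 0.23 ]), 'tool_rot': array([ 0.108,  0.699, -0.109,  0.699]), 'force': array([ 0.477, -0.392, -0.804]), 'ft_torque': array([-0.023,  0.037, -0.003]), 'opening': np.float64(1.003)}
scene {'K': array([[424.56170678,   0.        , 278.42237062],
       [  0.        , 424.56170678, 211.63364266],
       [  0.        ,   0.        ,   1.        ]]), 'R': array([[-0.73655658, -0.67608388,  0.01987429],
       [-0.31696413,  0.31905966, -0.89315994],
       [ 0.59750996, -0.66416227, -0.44929983]]), 't': array([0.64378108, 0.13302778, 0.81391784])}
scene rewinder 0.82 [316.7, 247.5] 2128
scene crank_knob 0.76 [321.2, 242.5] 216
scene wax_seal 0.58 [236.8, 252.4] 409
top {'K': array([[456.80424415,   0.        , 271.91644149],
       [  0.        , 456.80424415, 208.39959883],
       [  0.        ,   0.        ,   1.        ]]), 'R': array([[-0.00267466, -0.99983486, -0.01797518],
       [-0.98288558,  0.00593948, -0.1841213 ],
       [ 0.18419766,  0.01717508, -0.98273915]]), 't': array([0.35319738, 0.51637852, 0.82263254])}
top rewinder 0.76 [280.2, 213.8] 8020
top pawl 0.77 [309.5, 190.4] 212
top pawl_tip 0.49 [309.2, 191.6] 202
top crank_knob 0.83 [283.8, 216.7] 2892
top wax_seal 0.64 [211.1, 191.8] 205
0.6
```

Run:
```python
import cv2,numpy as np
p=cv2.imread("pics/top0.png");c=p[120:290,170:390];cv2.imwrite("pics/topc.png",cv2.resize(c,None,fx=3.5,fy=3.5,interpolation=cv2.INTER_CUBIC))
```

```text
(no output)
```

View pics/scene0.png

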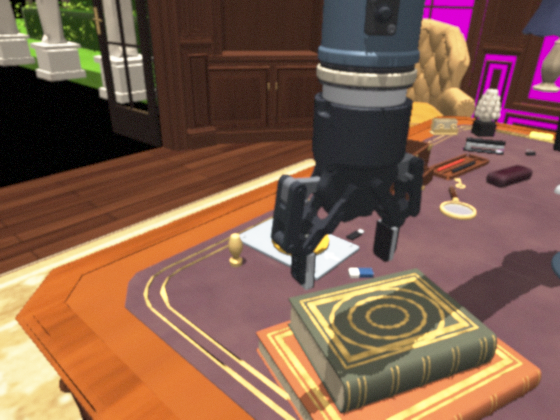

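View pics/topc.png

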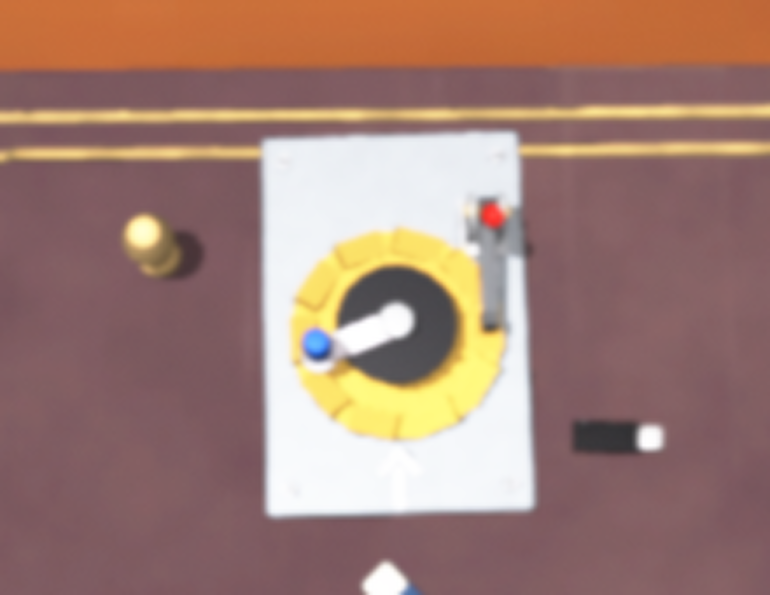

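The top view shows the plate with rewinder +x pointing up in the image (world +x), the arrow at the bottom at crop (400,470), the knob at (318,345), the red tip at (492,214) and the stamp on the left at (150,250). Next I fit the pose.

```bash
cat > h.py <<'E'
import numpy as np,cv2
def ray(m,px,z):
    K,R,t=m["K"],m["R"],m["t"]; d=R.T@np.linalg.inv(K)@np.array([px[0],px[1],1.]); c=-R.T@t
    return c+d*(z-c[2])/d[2]
E
python3 - <<'E'
from h import *
m=np.load("pics/top_m.npz");p=cv2.imread("pics/top0.png");d=np.load("pics/top0.npy")
f=lambda x,y:(x/3.5+170-.36,y/3.5+120-.36)
C=[f(262,140),f(516,132),f(534,508),f(268,516)]
L=np.array([[.12,.075],[.12,-.075],[-.1,-.075],[-.1,.075]])
W=np.array([ray(m,c,.012)[:2] for c in C]);print(W.round(4))
print([np.linalg.norm(W[i]-W[(i+1)%4]).round(4) for i in range(4)])
a=(L-L.mean(0)).T@(W-W.mean(0));th=np.arctan2(a[0,1]-a[1,0],a[0,0]+a[1,1])
R=np.array([[np.cos(th),-np.sin(th)],[np.sin(th),np.cos(th)]]);o=W.mean(0)-R@L.mean(0)
print("th",th,"o",o,(L@R.T+o-W).round(4))
loc=lambda w:R.T@(w[:2]-o)
k=loc(ray(m,f(318,342),.1));print("knob top",k,np.linalg.norm(k),"q",np.arctan2(k[1],-k[0]))
print("tip",loc(ray(m,f(492,213),.102)),"exp .044,-.052"); print("hub",loc(ray(m,f(397,319),.062)))
s=ray(m,f(147,230),.07);print("seal",s,loc(s),np.linalg.norm(loc(s)))
hsv=cv2.cvtColor(p,cv2.COLOR_BGR2HSV)
for n,lo,hi in(("blue",(100,120,60),(130,255,255)),("red",(0,200,150),(4,255,255))):
    mk=cv2.inRange(hsv,lo,hi);mk[:120]=0;mk[265:]=0;mk[:,:170]=0;mk[:,390:]=0
    y,x=np.nonzero(mk);print(n,len(x),x.mean(),y.mean(),d[y,x])
E
```

```text
[[0.6269 0.4074]
 [0.6306 0.2593]
 [0.4127 0.2538]
 [0.4089 0.4022]]
[np.float64(0.1482), np.float64(0.2179), np.float64(0.1485), np.float64(0.2181)]
th 0.024741785061536663 o [0.50978299 0.33041931] [[ 0.0009  0.001 ]
 [ 0.001  -0.0009]
 [-0.0011 -0.0008]
 [-0.0009  0.0007]]
knob top [-0.01628757  0.04067448] 0.043814365004344664 q 1.189913240372042
tip [ 0.0485164  -0.05132572] exp .044,-.052
hub [ 0.00137487 -0.00071607]
seal [0.55945643 0.46464143 0.07      ] [0.05297879 0.13295215] 0.14311892628977696
blue 39 260.15384615384613 218.02564102564102 [0.82238513 0.8236733  0.8236338  0.82113016 0.8176256  0.8204893
 0.8221355  0.81993103 0.8248026  0.8231249  0.8242601  0.8211535
 0.82332283 0.8222074  0.8208324  0.82367545 0.81967986 0.8213139
 0.82556754 0.820848   0.8212995  0.81687176 0.8232433  0.8208641
 0.82163876 0.81912243 0.82110703 0.8193688  0.8259788  0.8221075
 0.8220107  0.82179826 0.8205661  0.8204469  0.826581   0.8235229
 0.8233065  0.82290465 0.83078486]
red 7 309.85714285714283 181.85714285714286 [0.8259074  0.82649046 0.83069927 0.8295978  0.8286924  0.8315097
 0.8280452 ]
```

Sizes and heights agree with the given dimensions to within 2 mm. The pose is origin (0.510, 0.330), yaw 0.025, q≈1.19. Next I fold the pawl back with the fingers shut.

```bash
cat >> h.py <<'E'
from scipy.spatial.transform import Rotation as Ro
th=0.0247;o=np.array([.5098,.3304])
Rz=np.array([[np.cos(th),-np.sin(th)],[np.sin(th),np.cos(th)]])
def W(x,y,z): return [*(o+Rz@np.array([x,y])/1000.),z/1000.]
def down(yaw):  # tool y at world angle yaw+90deg
    c,s=np.cos(yaw),np.sin(yaw)
    return Ro.from_matrix(np.array([[0,-s,c],[0,c,s],[-1,0,0]])).as_quat().tolist()
E
python3 - <<'E'
from plant import manip, fingers, solver, monitor, optics, ticket
from h import *
q0=down(th);q1=down(th+np.pi)
for q in(q0,q1):
    for P in(W(15,-52,180),W(87,-52,69)):
        j=solver.solve_ik(P,q);print(None if j is None else np.round(j,2))
for k in range(2):
  for qq in (1.19,0.6,0):
    # tool y = -(sin q, cos q) -> angle
    yaw=th+np.arctan2(-np.cos(qq),-np.sin(qq))-np.pi/2+k*np.pi
    j=solver.solve_ik(W(-45*np.cos(qq),45*np.sin(qq),68),down(yaw));print(k,qq,None if j is None else np.round(j,2))
E
```

```text
[-0.6   0.39  0.05  1.79 -0.02  0.97  1.06]
[-0.52  0.61  0.03  1.71 -0.02  0.82  1.11]
[-1.03  0.44  0.63  1.81 -0.31  0.99 -1.82]
[-0.89  0.67  0.56  1.73 -0.45  0.87 -1.67]
0 1.19 [-0.4   0.6  -0.44  1.8   0.33  0.82  2.55]
0 0.6 [-1.45  0.82  1.11  1.92 -0.89  1.   -2.07]
0 0 [-1.11  0.55  0.56  1.96 -0.42  0.75 -1.85]
1 1.19 [-0.85  0.56  0.18  1.83 -0.14  0.77 -0.19]
1 0.6 [-0.78  0.52  0.08  1.89 -0.06  0.74  0.33]
1 0 [-0.67  0.49 -0.02  1.93  0.02  0.72  0.89]
```

Run:
```python
from plant import manip, fingers, solver, monitor, optics, ticket
from h import *
fingers.close(20)
manip.reach(W(12,-52,160),down(th));print(monitor.observe()["t"])
print(manip.movel(W(12,-52,88),v=.1,until_force=6))
def loc():
    s=monitor.observe();print(round(s["t"],2),(Rz.T@(s["eef_pos"][:2]-o)*1000).round(1),round(s["eef_pos"][2]*1000,1),s["force"].round(1))
loc()
for a in(-.38,0,.35,.65,.9,1.1,1.25):
    r=40;x=62+r*np.sin(a)-5*np.cos(a)-11;z=52+r*np.cos(a)+5*np.sin(a)
    if manip.movel(W(x,-52,z),v=.06,until_force=12): print("FORCE",a);loc();break
    loc()
p,d=optics.camera("top");cv2.imwrite("pics/top1.png",cv2.resize(p[100:290,150:410],None,fx=3,fy=3))
```

```text
3.15
False
4.02 [ 12.5 -51.7] 88.5 [0.3 0.6 0.4]
4.49 [ 31.8 -52.2] 87.2 [-1.6  0.6  0.6]
4.89 [ 46.6 -52.1] 92.2 [-0.7 -0.   0.1]
5.28 [ 60.5 -52.2] 91.1 [-0.9 -0.7  0.4]
5.62 [ 71.5 -52.2] 86.5 [ 0.1  0.1 -0. ]
5.94 [ 79.3 -52.2] 80.3 [-0.7 -0.   0.3]
6.22 [ 84.3 -52.2] 74.1 [ 0.5 -0.   0.9]
6.47 [ 87.3 -52.2] 68.9 [-0.6  0.2  0.5]
```

View pics/top1.png

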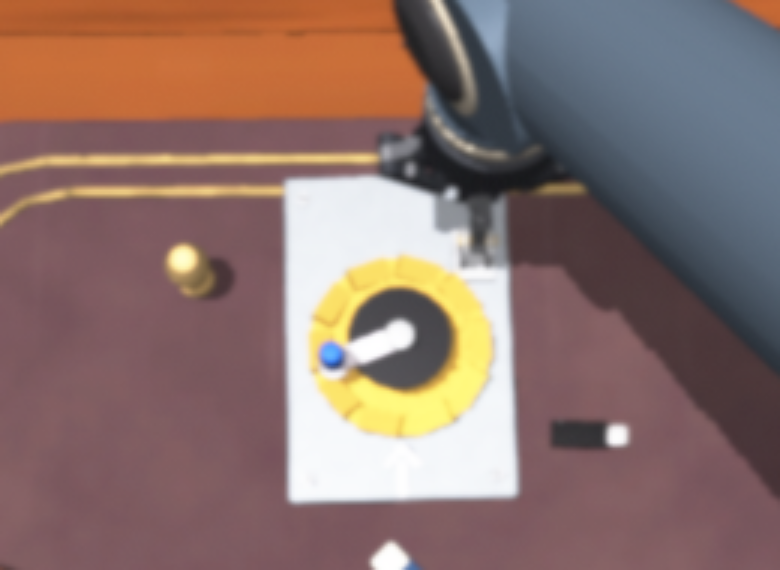

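The pawl's arm no longer lies over the wheel and now stands near crop (480,235). I'll lift straight up, move above the knob and look again.

Run:
```python
from plant import manip, fingers, solver, monitor, optics, ticket
from h import *
manip.movel(W(90,-52,165),v=.2)
fingers.ungrasp()
qq=1.19;yaw=th+np.arctan2(-np.cos(qq),-np.sin(qq))+np.pi/2
manip.reach(W(-45*np.cos(qq),45*np.sin(qq),165),down(yaw))
for n in("top","wrist"):
    p,d=optics.camera(n);cv2.imwrite(f"pics/{n}2.png",p if n=="wrist" else cv2.resize(p[100:290,150:410],None,fx=3,fy=3))
print(monitor.observe()["t"])
m=optics.camera_model("wrist");np.savez("pics/wrist2_m.npz",**m)
```

```text
9.2083
```

View pics/top2.png

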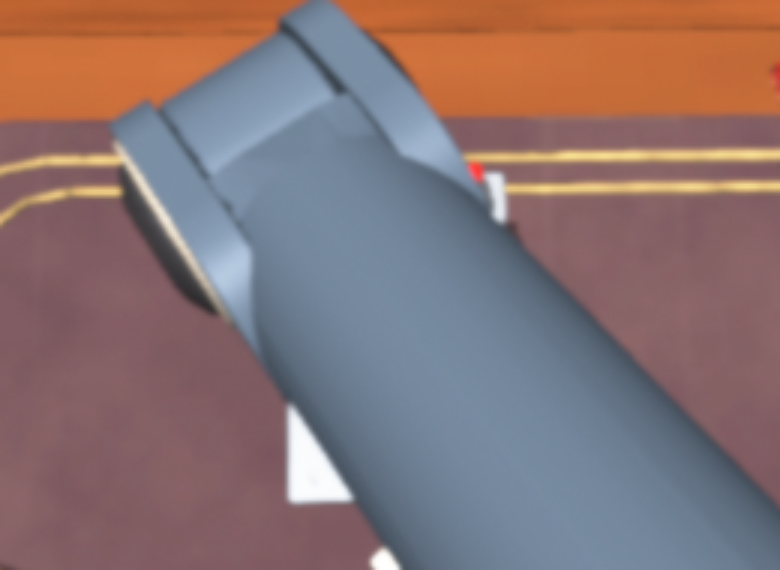

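View pics/wrist2.png

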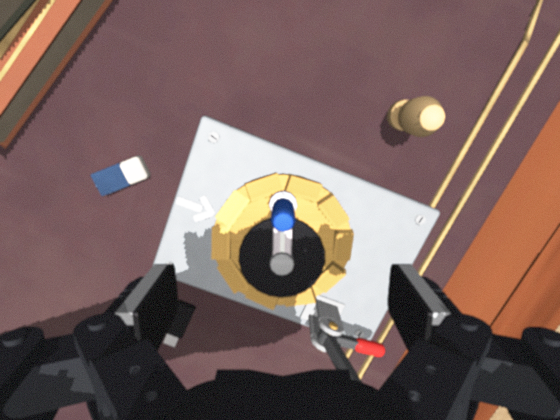

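The wrist view shows the pawl folded back, with the red tip level at (370,349) beyond the plate edge. The blue knob top at (284,215) is centred between the jaws at columns 165 and 400, and the stamp is still standing at (420,115). I'll grasp the knob and turn it back.

Run:
```python
from plant import manip, fingers, solver, monitor, optics, ticket
from h import *
m=np.load("pics/wrist2_m.npz")
def proj(P): c=m["K"]@(m["R"]@np.array(P)+m["t"]);return (c[:2]/c[2]).round(1)
K=lambda q,z:W(-45*np.cos(q),45*np.sin(q),z)
print(proj(K(1.19,100)),proj(K(1.19,61)),proj(W(0,0,61)))
def loc(s=""):
    x=monitor.observe();l=Rz.T@(x["eef_pos"][:2]-o)*1000
    print(s,round(x["t"],2),l.round(1),round(x["eef_pos"][2]*1000,1),"q",round(float(np.arctan2(l[1],-l[0])),3),x["force"].round(1),round(float(x["opening"]),3))
D=lambda q:down(th+np.arctan2(-np.cos(q),-np.sin(q))+np.pi/2)
print(manip.movel(K(1.19,69),v=.1,until_force=8));loc("down")
fingers.close(20);loc("grip")
for q in np.linspace(1.19,0,9)[1:]:
    if manip.movel(K(q,69),D(q),v=.06,until_force=15): print("FORCE");loc();break
    loc()
p,d=optics.camera("wrist");cv2.imwrite("pics/wrist3.png",p)
```

```text
[283.6 220.9] [283.4 203.8] [283.5 261.1]
False
down 10.32 [-16.2  42.1] 69.7 q 1.204 [-0.2  0.5 -0.1] 1.001
grip 10.95 [-16.6  41.9] 69.2 q 1.195 [ 0.6 -0.4  0.4] 0.176
 11.25 [-22.6  39.1] 69.2 q 1.046 [ 0.2 -0.1  1.2] 0.178
 11.55 [-28.1  35.4] 69.2 q 0.899 [-1.8  0.2  2. ] 0.18
 11.85 [-33.1  30.9] 69.1 q 0.75 [-2.   0.6  4.5] 0.177
 12.15 [-37.4  25.6] 69.1 q 0.6 [-2.4  0.2  4.3] 0.177
 12.45 [-40.9  19.7] 69.1 q 0.449 [-4.   0.1  6.3] 0.174
 12.75 [-43.5  13.4] 69.1 q 0.299 [-4.2  0.5  6.7] 0.176
 13.05 [-45.1   6.7] 69.1 q 0.148 [-4.2 -0.7  7. ] 0.183
 13.35 [-45.7  -0.1] 69.1 q -0.002 [-4.9 -1.9  7.1] 0.181
```

View pics/wrist3.png

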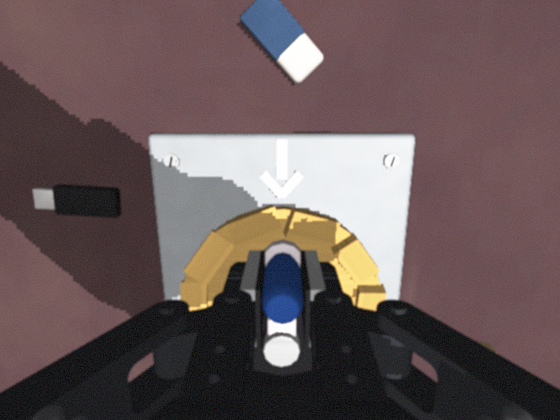

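The crank arm now lines up with the white arrow: hub (282,350), knob (283,285) and arrow (282,180). I'll release, lift and check.

Run:
```python
from plant import manip, fingers, solver, monitor, optics, ticket
from h import *
fingers.ungrasp()
manip.movel(W(-45,0,200),v=.15)
p,d=optics.camera("wrist");cv2.imwrite("pics/wrist4.png",p)
m=optics.camera_model("wrist")
def proj(P): c=m["K"]@(m["R"]@np.array(P)+m["t"]);return (c[:2]/c[2]).round(1)
print("expected knob top, hub, arrow, tip@2.1",proj(W(-45,0,100)),proj(W(0,0,61)),proj(W(-65,0,12)),proj(W(110,-52,45)))
s=monitor.observe();print(s["t"],s["force"].round(1),s["opening"])
```

```text
expected knob top, hub, arrow, tip@2.1 [283.5 209.4] [283.4 247.2] [283.4 162.1] [230.2 345.6]
15.1583 [-0.1 -0.5 -0.6] 0.9981541563861793
```

View pics/wrist4.png

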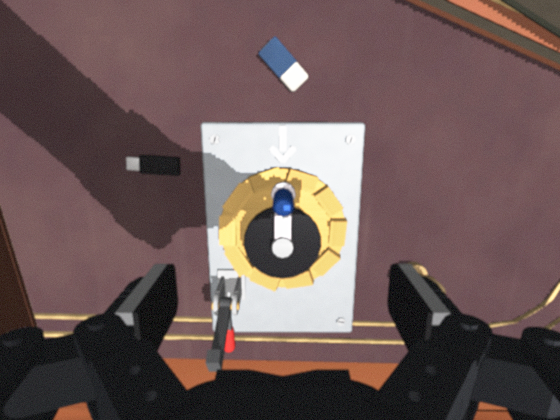

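The crank points at the arrow: hub (283,248), knob (284,205), arrow (282,155). The pawl is folded, with its red tip at (230,342) against (230,346) expected. The stamp's foot shows at (420,270) beside the finger, and nothing is being touched, so I'm handing in.

Run:
```python
from plant import ticket
print(ticket.job_done())
```

```text
the job is handed in; nothing more can be done
None
```

I folded the pawl back, turned the crank to the white arrow and handed the job in at about 15 s of the 42 s allowed. The hand-in reports no verdict.

- **Pawl:** I pushed the red handle over with the fingers shut. The wrist picture taken before I touched the crank showed it folded back, with the spool still wound on at about 1.19 rad. In the last picture the tip was at pixel (230,342), against (230,346) expected at its stop.
- **Crank:** I gripped the blue knob and turned it back to about 0 rad. The hub, knob and arrow line up to within about 2 pixels in the last picture. I then let go and lifted clear to 0.20 m; the force on the tool was under 1 N.
- **Seal stamp:** The arm never came near it. It was standing before the turn. In the last picture it was mostly hidden behind a finger, so I did not measure its final position exactly.
- **Disagreement:** My first estimate put the stamp 143 mm from the spool's axis, while the task says about 160 mm. I didn't resolve this.

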